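# Pry the snapped cover off a car fuse box

## Robot

A 7-joint arm with a two-finger parallel gripper is mounted at the origin on the work surface. World frame = base frame: x ahead of the robot, y to its left, z up, the work surface at z = 0. Lengths are in mm, angles in rad, forces in N, time in s.
With the tool pointing down it reaches from about 400 to 875 mm from the base axis. Payload 4.4 kg.
Tool frame: the origin (TCP) lies midway between the tips of the shut fingers; the grasp point (between the pads) lies 19 mm behind it; z points along the fingers, y is the line along which they close (so a half turn about z gives the same grasp; the last joint's range is limited). The gripper opens to 85 mm and grips with 20 to 120 N. Pads are 22 mm wide; open, the fingers measure 114 mm over their backs; the gripper's body (76 mm by 85 mm) begins 54 mm behind the grasp point. The pads swing forward as they close: fully open they stand 13 mm farther back than shut.
Start: joints at [-1.234, 0.628, 0.038, 1.517, -0.027, 0.996, -0.02], TCP at [254.775, 598.003, 231.313] pointing down, gripper open.
Joint ranges: [-3.06, 3.06], [-0.37, 2.12], [-1.25, 1.32], [0.18, 2.47], [-1.1, 4.24], [0.23, 1.98], [-2.94, 2.94]. Speed limits (rad/s): [2.57, 2.57, 3.14, 3.14, 3.14, 3.14, 3.14].

## Interface

Orientations are given as [roll, pitch, yaw] about the fixed x, y, z axes, in that order (R = Rz(yaw) Ry(pitch) Rx(roll)).
In Python, from cell import readout, optics, order gives the robot as it stands.
- The arm moves only by the shell command python3 -m jog 'ROWS'. ROWS is a JSON object of lists of equal length, an entry for each row: "claw": the opening, from 0 (shut) to 1 (fully open); "xyz": the shift along the tool's x, y, z each as a share of 0.1 m, from -1 to 1, a list of three; "twist": the turn, a rotation vector about the tool's x, y, z each as a share of 180 degrees, from -1 to 1, a list of three. A call has 1 to 12 rows; each row shifts and turns the commanded pose from where the row before left it, along the tool's axes as they then stand; what a row does not reach is not made up. A row lasts 1/8 s, in which the tool goes at most 62.5 mm and 10.7 degrees, less where a joint would pass 70% of its speed; a pose out of reach is approached as far as the arm can. A call with a number of a shift or a turn outside -1 to 1 is refused whole. A call with a gripper value outside its range is refused whole. The fingers move at their own pace and stop on an object; the grip force is fixed at half the most. Time passes only in rows, so rows that do not move let the fingers close. It gives the time, the measured TCP pose, the force, the opening and the grip force at its end, in the units of the state.
- readout.read_state(): the state, without advancing time (a new reading comes with each control period).
- optics.get_image(name): name is "scene" or "top" or "wrist"; returns a dict with "color" (480x640x3 uint8, red, green, blue), "fovy" (degrees; the focal length in pixels is half the picture's height over the tangent of half this angle, whatever the lens; pixels are square), "cx", "cy" (the principal point, pixels), "view" (4x4, takes a point from world to camera coordinates). Camera axes: x right, y up, looking along -z (the intrinsics and any distortion apply to the point x, -y, -z); pixel columns grow to the right and rows downward; lengths in mm; the calibration is good to about 2 mm. A picture is of the moment at which its call begins. There is no depth.
- order.finish_job(): hands the job in; it is judged then, once.
Trained networks look in the newest picture that a camera, given by its name, has taken for a name from the list of things; names that differ only in an ending like _2 or _b are one class to them, and where a whole thing is asked for, a point or a joint stands for the part that bears it (a point fixed in the world has none). Each returns a list of dicts, best first, with "score" (0 to 1); they miss things now and then, are a little off and sometimes report something else, mostly with a low value. They report only what shows in the picture. A call takes as long as a camera call. They do not tell look-alikes from the thing itself.
- optics.boxes_of(camera, label): "rect" ([left, top, width, height] in pixels, round what is visible of it).
The state is a dict: "clock": time; "qpos": joint angles; "qd": joint speeds; "tau": joint torques, N m; "eef_pos": TCP position; "tool_rot": TCP orientation; "force": force on the tool from outside, world axes, zero at the start; "torque": the same for the moment, N m; "width": finger opening in mm; "gripper_force": force on a finger pad.
Only numpy, scipy, OpenCV 4.12 (cv2) and the standard library are available. Lean on these libraries where they do the work, as an engineer would, in place of code of your own. Each camera call takes 0.05 s, during which the arm holds its last target. There are 200 camera calls.

## Task

Take the flat pry lever from among the tools, push its blade into the notch under the edge of the fuse-box cover, and lever the cover up by pressing the handle down until it pops out of its catches; do not touch the cover with the gripper. Leave the popped cover lying loose on the box and lay the lever down flat on the bench, clear of the box.

Things in the scene. Friction and masses are not known exactly. Their poses are not given: they have to be found in the camera images.
- pry_lever: Pry lever lying among other tools, about 0.2 kg: square black handle 110 mm long, 22 wide, 22 high, in line with a flat steel blade 90 long, 20 wide, 4 thick at half the handle's height. Origin: centre of the handle's underside; x along the lever to the blade, z up. Handle x -55 to 55, blade 55 to 145, both centred at z 11 mm. Centre of mass and best grasp (across y) at x 20 to 30.
- lever_tip (a point): Middle of the free end of the lever's blade, 145 mm ahead of the lever's origin and 11 mm above its underside; axes as the lever's.
- fuse_box: Black fuse box on a 20 mm plywood board fixed to the bench, 120 mm (x) by 100 (y), the cover's underside at z 113. Origin: centre of the board's underside, on the bench; z up. Its -x side is the notch side, facing the robot's left: outer face at x -60, cut in the middle to z 105: a slot 44 wide (y), 8 high under the cover's edge, empty 100 mm deep. Below, a 9 mm apron slopes out and down.
- notch (a point): Fulcrum: middle of the slot's bottom edge, at x -60, y 0, z 105 mm of the fuse box, axes as the box's. The slot runs to +x from here. To pop the cover: blade level on this edge, pointing along +x, tip 25 to 35 mm past it, then swing the handle down about this edge by 0.4 to 0.45 rad (23 to 26 degrees); level the lever again before drawing it out.
- fuse_cover: Dark grey cover, 118 mm (x) by 98 (y), 5 thick, 0.12 kg. Origin: middle of the underside of its notch-side edge, seated 8 mm over point notch; axes as the box's. A lip 40 wide slopes from this edge out and up to x -11, z 11. Two sprung catches 15 mm behind the edge hold it with some 8 N; lifted about 8 mm it snaps over them and stays up on them, tilted about its far edge.
Not all that is in view belongs to the job. What is shaped like the fuse_box but orange is not meant.

How it is judged (in metres and radians):
On the way, in this order (a step that is already met when the one before it is completed fails the run):
1. the lever's tip is in the notch, at least 10 mm inside the box's outer face (x of lever_tip in the frame of fuse_box between -0.05 and 0.04 m and y of lever_tip in the frame of fuse_box between -0.024 and 0.024 m and z of lever_tip in the frame of fuse_box between 0.095 and 0.116 m), for 0.1 s.
2. with the tip in the notch and the lever's handle pressed down below the tip by 4 degrees or more, the cover's notch-side edge is up by more than 5 mm (x of lever_tip in the frame of fuse_box between -0.055 and 0.05 m and z of fuse_cover in the frame of fuse_box above 0.118 m and angle between pry_lever's own x axis and vertical below 1.5 rad), for 0.1 s.
At the end, for the whole second after the job is handed in: The cover lies still on the box, less than 30 mm out of place, its notch-side edge 5 to 32 mm above its seated height; the lever lies still on the bench, its handle's underside and its tip both less than 30 mm above the bench, not touching the box (z of fuse_cover in the frame of fuse_box between 0.118 and 0.145 m and horizontal distance between fuse_cover and fuse_box between 0.03 and 0.09 m and height (world z) of each of pry_lever, lever_tip below 0.03 m and contact force between pry_lever and fuse_box below 0.1 N and linear speed of each of fuse_cover, pry_lever below 0.02 m/s).
It fails at once if the gripper's fingers push or pull on the cover with more than 2 N (contact force between the fingers and fuse_cover above 2 N).
It also fails if it takes over 50 s, if anything falls off the work surface, if the arm or the gripper's body presses on something with over 40 N, if the wrist force passes 120 N, or if a joint passes its speed limit or range.

## Working session

There is one attempt and no reset: what is moved stays moved. The work goes in short steps, Python scripts to look and compute and a shell command to move; the robot and the scene stay as the last step left them, time stands still between calls to the robot, and variables do not carry over. Pictures are saved under pics/ and viewed, at most 10 in all, crops included, and the job is handed in when it is done.

```bash
mkdir -p pics; ls
cat > h.py <<'E'
import numpy as np, cv2
from cell import readout, optics, order
from scipy.spatial.transform import Rotation as Ro
def snap(n,f):
    im=optics.get_image(n); cv2.imwrite('pics/'+f,im['color'][:,:,::-1]); return im
def proj(im,P):
    P=np.atleast_2d(P); V=np.array(im['view']); c=P@V[:3,:3].T+V[:3,3]
    f=240/np.tan(np.radians(im['fovy'])/2)
    return np.c_[im['cx']+f*c[:,0]/-c[:,2], im['cy']-f*c[:,1]/-c[:,2]]
def back(im,uv,z):
    V=np.array(im['view']); f=240/np.tan(np.radians(im['fovy'])/2)
    d=np.array([(uv[0]-im['cx'])/f,-(uv[1]-im['cy'])/f,-1])@V[:3,:3]
    o=-V[:3,:3].T@V[:3,3]; return o+d*(z-o[2])/d[2]
E
python3 - <<'E'
from h import *
print(readout.read_state())
for n in ['top','scene']:
    im=snap(n,n+'1.png'); print(n,{k:v for k,v in im.items() if k!='color'})
    for l in ['pry_lever','fuse_box','fuse_cover']: print(l,[(r['rect'],round(r['score'],2)) for r in optics.boxes_of(n,l)])
E
```

```text
pics
{'clock': 0.0, 'qpos': array([-1.23381955,  0.62932392,  0.03838582,  1.51836467, -0.0270048 ,
        0.9962737 , -0.02002423]), 'qd': array([-0.00128587,  0.00139855,  0.0002924 ,  0.00061226,  0.00152525,
        0.00028809, -0.0010209 ]), 'tau': array([-4.31526132e-05, -5.63401330e+01,  1.22662313e+00, -1.93436676e+01,
        1.12285389e-02,  1.05787799e-02,  7.01857601e-06]), 'eef_pos': array([254.48438966, 597.44517098, 230.4034975 ]), 'tool_rot': array([-3.13973888e+00, -1.38638215e-05,  2.73883451e+00]), 'force': array([0.72335446, 0.2817516 , 0.43483795]), 'torque': array([0.02071908, 0.01730468, 0.00124724]), 'gripper_force': 0.0, 'width': 85.52083037620565}
top {'fovy': 49.97248700944516, 'cx': 317.8059104947936, 'cy': 237.45726274086866, 'view': array([[ 2.25705064e-02, -9.99614602e-01,  1.61623001e-02,
        -7.95007411e+01],
       [ 9.93229209e-01,  2.42632220e-02,  1.13609127e-01,
        -4.49612414e+02],
       [-1.13957492e-01,  1.34886531e-02,  9.93394054e-01,
        -1.04118371e+03],
       [ 0.00000000e+00,  0.00000000e+00,  0.00000000e+00,
         1.0
[... 282 characters left out ...]
099143561199, 'cx': 325.70890007103907, 'cy': 236.45449875294258, 'view': array([[-6.80530119e-01,  7.32720105e-01,  6.45435970e-05,
         3.70455442e+02],
       [-6.30828961e-01, -5.85941255e-01,  5.08652797e-01,
         2.11645767e+02],
       [ 3.72737950e-01,  3.46112833e-01,  8.60971735e-01,
        -1.30500371e+03],
       [ 0.00000000e+00,  0.00000000e+00,  0.00000000e+00,
         1.00000000e+00]])}
pry_lever [([333.1, 372.9, 94.7, 82.8], 0.58)]
fuse_box [([283.4, 124.4, 78.1, 93.1], 0.92), ([466.9, 240.6, 94.7, 91.7], 0.81), ([131.3, 151.9, 92.3, 80.6], 0.66), ([330.4, 374.3, 94.6, 79.1], 0.55), ([219.4, 201.1, 77.5, 60.9], 0.53)]
fuse_cover [([215.9, 202.5, 78.8, 58.3], 0.68)]
```

View pics/top1.png

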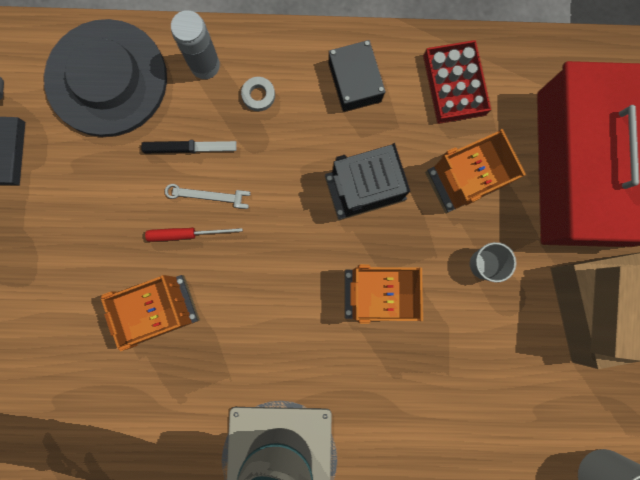

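View pics/scene1.png

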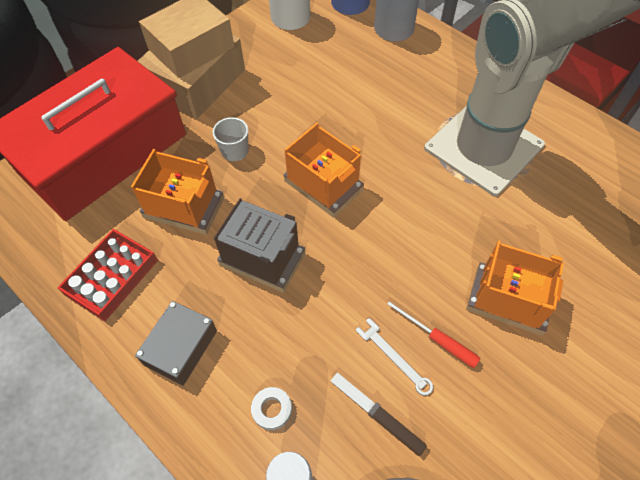

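The top picture shows three tools: a black-handled flat blade at (190,147), a spanner at (208,195) and a red screwdriver at (193,234). The first fits the pry lever, with its square black handle and a steel blade pointing image-right (world -y). The fuse box candidates are the black one at (370,180), orange ones at (383,295), (477,170) and (148,312), and a low grey box at (357,76). The black box with the louvred cover and a lip on its left is the one meant. I'll confirm both in one enlarged crop.

Run:
```python
from h import *
a=cv2.imread('pics/top1.png')
A=cv2.resize(a[130:165,135:245],None,fx=7,fy=7,interpolation=cv2.INTER_CUBIC)[:, :770]
B=cv2.resize(a[138:222,320:415],None,fx=4,fy=4,interpolation=cv2.INTER_CUBIC)
s=cv2.imread('pics/scene1.png')
C=cv2.resize(s[195:290,210:310],None,fx=3.5,fy=3.5,interpolation=cv2.INTER_CUBIC)
o=np.zeros((600,800,3),np.uint8); o[:245,:770]=A; o[250:586,:380]=B; o[250:582,400:750]=C[:332]
cv2.imwrite('pics/c1.png',o)
```

```text
(no output)
```

View pics/c1.png

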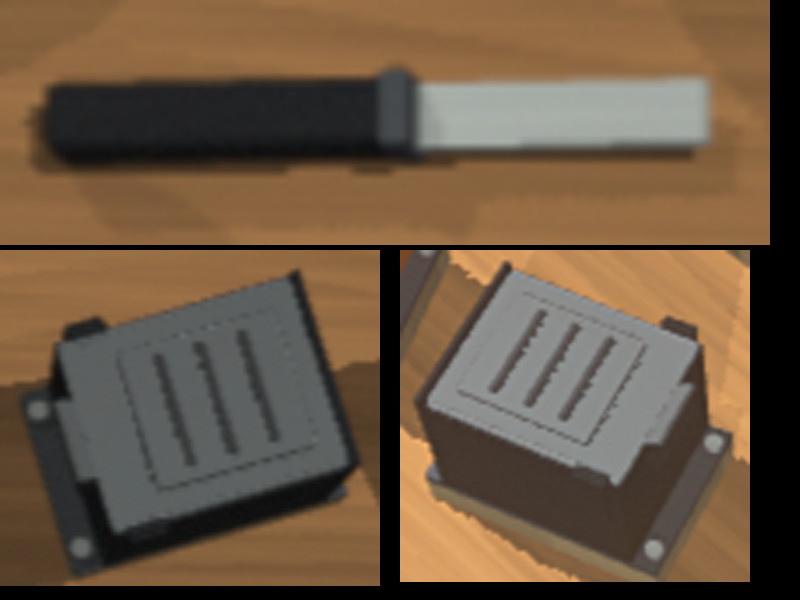

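```bash
cat >> h.py <<'E'
from scipy.optimize import least_squares
def fit(obs,p0,fz=False):
    # obs: list of (im, local pts Nx3, px Nx2)
    def r(p):
        c,s=np.cos(p[2]),np.sin(p[2]); out=[]
        for im,L,uv in obs:
            L=np.array(L,float); W=np.c_[p[0]+c*L[:,0]-s*L[:,1],p[1]+s*L[:,0]+c*L[:,1],L[:,2]+(p[3] if fz else 0)]
            out.append((proj(im,W)-uv).ravel())
        return np.concatenate(out)
    q=least_squares(r,list(p0)+([0] if fz else [])); return q.x,np.round(r(q.x).reshape(-1,2),1)
E
python3 - <<'E'
from h import *
T=optics.get_image('top');S=optics.get_image('scene')
B=lambda x,y:(x/4+320-.5*.75,(y-250)/4+138-.4)
C=lambda x,y:((x-400)/3.5+210-.4,(y-250)/3.5+195-.4)
A=lambda x,y:(x/7+135-.4,y/7+130-.4)
L=[(-60,49,118),(58,49,118),(58,-49,118),(-60,-49,118)]
tp=[B(57,343),B(293,277),B(355,465),B(115,533)]
sp=[C(615,487),C(418,403),C(508,265),C(700,343)]
p0=[*back(T,(370,177),118)[:2],-1.29]
print(p0)
for o in ([(T,L,tp)],[(S,L,sp)],[(T,L,tp),(S,L,sp)]):
    for z in (False,True):
        p,r=fit(o,p0,z); print(np.round(p,3),r.tolist())
LL=[(145,10,13),(145,-10,13),(-55,11,22),(55,0,22)]
lp=[A(709,78),A(710,147),A(48,85),A(415,115)]
print(fit([(T,LL,lp)],[650,170,-1.57]))
print(back(T,A(395,115),22),[back(T,A(709,y),13) for y in (78,147)],back(T,A(46,120),15))
E
```

```text
[np.float64(560.2337598858121), np.float64(-165.34964471076523), -1.29]
[ 562.395 -168.05    -1.263] [[0.4, -0.4], [-0.3, -0.4], [-0.6, 0.4], [0.5, 0.3]]
[ 561.614 -167.67    -1.263    3.278] [[0.3, -0.4], [-0.2, -0.5], [-0.5, 0.4], [0.5, 0.4]]
[ 563.369 -165.583   -1.26 ] [[-0.3, -0.3], [0.4, 0.1], [0.5, 0.5], [-0.5, -0.2]]
[ 566.943 -160.139   -1.26    10.549] [[-0.1, 0.1], [-0.1, 0.2], [0.3, 0.1], [-0.1, -0.3]]
[ 562.77  -166.97    -1.261] [[-0.2, -0.5], [-0.9, -0.6], [-1.2, 0.1], [0.0, 0.2], [-0.7, -0.9], [0.1, -0.5], [0.3, -0.1], [-0.8, -0.8]]
[ 562.696 -167.644   -1.261   -2.465] [[0.1, -0.1], [-0.8, -0.2], [-1.1, 0.4], [0.3, 0.4], [-0.8, -0.6], [0.1, -0.1], [0.2, 0.4], [-1.0, -0.3]]
(array([637.97455374, 253.83319775,  -1.51725057]), array([[ 0.6,  0.5],
       [ 0.5, -0.3],
       [-0.5,  0.1],
       [-0.6, -0.4]]))
[639.92651848 203.5780411   22.        ] [array([656.77050366, 110.80688827,  13.        ]), array([635.14692303, 109.92841151,  13.        ])] [637.51665219 310.72120827  15.        ]
```

```bash
cat >> h.py <<'E'
def plan(pos,rpy=None):
    s=readout.read_state(); R=Ro.from_euler('xyz',s['tool_rot'])
    d=R.inv().apply(np.array(pos)-s['eef_pos'])
    print('t',round(s['clock'],2),'eef',np.round(s['eef_pos'],1),np.round(s['tool_rot'],4),'w',round(s['width'],1),'F',np.round(s['force'],1))
    print('shift/0.1m',np.round(d/100,3))
    if rpy is not None: print('twist/180deg after',np.round((R.inv()*Ro.from_euler('xyz',rpy)).as_rotvec()/np.pi,4))
E
python3 -c "
from h import *
plan([639.4,229,140],[np.pi,0,1.617])"
```

```text
t 0.5 eef [254.8 598.  231.3] [-3.1416  0.      2.7387] w 85.6 F [ 0.4 -0.3 -0.4]
shift/0.1m [-4.985 -1.887  0.913]
twist/180deg after [-0.      0.      0.3571]
```

```bash
python3 -m jog '{"claw":[0.6,0.6,0.6,0.6,0.6,0.6,0.6,0.6,0.6,0.6,0.6,0.6],"xyz":[[-0.415,-0.157,0.076],[-0.415,-0.157,0.076],[-0.415,-0.157,0.076],[-0.415,-0.157,0.076],[-0.415,-0.157,0.076],[-0.415,-0.157,0.076],[-0.415,-0.157,0.076],[-0.415,-0.157,0.076],[-0.415,-0.157,0.076],[-0.415,-0.157,0.076],[-0.415,-0.157,0.076],[-0.415,-0.157,0.076]],"twist":[[0,0,0],[0,0,0],[0,0,0],[0,0,0],[0,0,0],[0,0,0],[0,0,0],[0,0,0],[0,0,0],[0,0,0],[0,0,0],[0,0,0]]}'
python3 -m jog '{"claw":[0.6,0.6,0.6,0.6,0.6,0.6,0.6,0.6,0.6],"xyz":[[0,0,0],[0,0,0],[0,0,0],[0,0,0],[0,0,0],[0,0,0],[0,0,0],[0,0,0],[0,0,0]],"twist":[[0,0,0.051],[0,0,0.051],[0,0,0.051],[0,0,0.051],[0,0,0.051],[0,0,0.051],[0,0,0.051],[0,0,0],[0,0,0]]}'
python3 - <<'E'
from h import *
plan([639.4,229,140],[np.pi,0,1.617])
im=snap('wrist','w1.png'); print(im['view'],im['fovy'])
print(optics.boxes_of('wrist','pry_lever'))
L=np.array([(145,10,13),(145,-10,13),(-55,11,22),(-55,-11,22),(55,11,22)],float)
c,s=np.cos(-1.52),np.sin(-1.52)
W=np.c_[638+c*L[:,0]-s*L[:,1],254+s*L[:,0]+c*L[:,1],L[:,2]]; print(proj(im,W).round())
E
```

```text
clock: 2.0
eef_pos: [640.1, 228.5, 139.9]
tool_rot: [3.141, 0.0, 2.739]
force: [0.4, 0.1, 0.3]
width: 51.3
gripper_force: 0.0
clock: 3.12
eef_pos: [639.0, 229.6, 140.1]
tool_rot: [-3.142, -0.0, 1.62]
force: [-0.3, -0.3, -0.3]
width: 51.4
gripper_force: 0.0
t 3.12 eef [639.  229.6 140.1] [-3.1416e+00 -1.0000e-04  1.6201e+00] w 51.4 F [-0.3 -0.3 -0.3]
shift/0.1m [-0.007  0.003  0.001]
twist/180deg after [-0.    -0.     0.001]
[[ 9.98818250e-01  4.86004215e-02  3.19123397e-04 -6.50231749e+02]
 [-4.63364311e-02  9.54229633e-01 -2.95463607e-01 -1.78951653e+02]
 [-1.46641728e-02  2.95099656e-01  9.55353942e-01 -3.51634131e+02]
 [ 0.00000000e+00  0.00000000e+00  0.00000000e+00  1.00000000e+00]] 69.19432400701737
[{'rect': [307.3, 128.1, 31.8, 233.0], 'score': 0.82}]
[[332. 364.]
 [310. 365.]
 [336. 133.]
 [305. 133.]
 [334. 276.]]
```

View pics/w1.png

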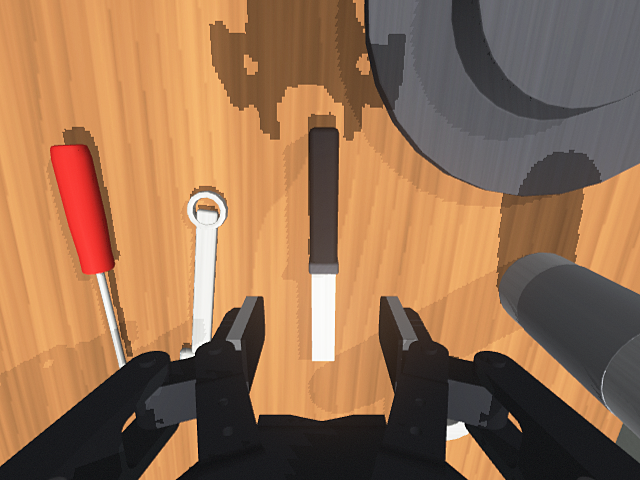

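The wrist picture confirms the lever: handle from (323,128) to (323,272), blade ending at (323,361), and nothing close beside it. I'll refine its pose and descend.

Run:
```python
from h import *
im=optics.get_image('wrist')
L=[(145,10,13),(145,-10,13),(-55,9,22),(-55,-9,22),(55,11,22),(55,-11,22)]
p,r=fit([(im,L,[(334.5,361),(312,361),(336,128),(312,128),(338.5,273),(309.5,273)])],[638,254,-1.52]); print(p,r.tolist())
g=p[:2]+25*np.array([np.cos(p[2]),np.sin(p[2])])
plan([*g,1.5],[np.pi,0,p[2]+np.pi])
```

```text
[640.47043172 257.4577741   -1.52386108] [[-0.1, 0.2], [0.4, 0.2], [0.7, 0.4], [-0.5, 0.3], [-1.1, -0.6], [0.6, -0.7]]
t 3.27 eef [639.1 229.4 140.1] [-3.1416e+00 -3.0000e-04  1.6183e+00] w 51.2 F [ 0.8 -0.4 -0.4]
shift/0.1m [0.029 0.027 1.386]
twist/180deg after [-0.     -0.0001  0.0002]
```

```bash
python3 -m jog '{"claw":[0.6,0.6,0.6,0.6,0.6,0.6,0.6,0.6],"xyz":[[0.03,0.027,0.3],[0,0,0.3],[0,0,0.3],[0,0,0.25],[0,0,0.15],[0,0,0.07],[0,0,0],[0,0,0]],"twist":[[0,0,0],[0,0,0],[0,0,0],[0,0,0],[0,0,0],[0,0,0],[0,0,0],[0,0,0]]}'
python3 -m jog '{"claw":[0,0,0,0,0,0,0,0],"xyz":[[0,0,0],[0,0,0],[0,0,0],[0,0,0],[0,0,0],[0,0,0],[0,0,0],[0,0,0]],"twist":[[0,0,0],[0,0,0],[0,0,0],[0,0,0],[0,0,0],[0,0,0],[0,0,0],[0,0,0]]}'
```

```text
clock: 4.28
eef_pos: [642.4, 232.8, 4.1]
tool_rot: [3.14, -0.0, 1.617]
force: [0.6, 0.0, 0.3]
width: 51.4
gripper_force: 0.0
clock: 5.28
eef_pos: [642.0, 232.8, 4.0]
tool_rot: [3.141, -0.001, 1.617]
force: [-0.9, 0.1, 6.2]
width: 20.7
gripper_force: 61.9
```

```bash
python3 -m jog '{"claw":[0,0,0,0,0,0,0],"xyz":[[0,0,-0.1],[0,0,-0.3],[0,0,-0.4],[0,0,-0.4],[0,0,-0.4],[0,0,0],[0,0,0]],"twist":[[0,0,0],[0,0,0],[0,0,0],[0,0,0],[0,0,0],[0,0,0],[0,0,0]]}'
python3 - <<'E'
from h import *
im=snap('wrist','w2.png')
# ideal lever in tool frame: origin 24.7 back along lever, underside at TCP z+4 ; lever dir = tool -? 
s=readout.read_state(); R=Ro.from_euler('xyz',s['tool_rot'])
th=s['tool_rot'][2]-np.pi
T=Ro.from_euler('z',th)
for dp in (0,):
    L=np.array([(145,10,13),(145,-10,13),(145,10,9),(145,-10,9),(-55,11,22),(-55,-11,22),(55,11,22),(55,-11,22)],float)-[24.7,0,4]
    print(proj(im,T.apply(L)+s['eef_pos']).round(1))
# box target
th=-1.262;d=np.array([np.cos(th),np.sin(th)]);b=np.array([562.5,-167.5])
g=b+d*(-120-145+24.7); print(g)   # tip at box x=-120
plan([*g,102],[np.pi,0,th+np.pi])
E
```

```text
clock: 6.15
eef_pos: [640.6, 232.5, 162.2]
tool_rot: [-3.14, 0.0, 1.617]
force: [-0.5, 0.8, -1.8]
width: 20.7
gripper_force: 61.0
[[338.  521. ]
 [300.8 520.9]
 [337.7 513.3]
 [301.3 513.3]
 [350.  128.4]
 [285.9 128.5]
 [344.  394.1]
 [293.6 394.1]]
[489.46991821  61.43382702]
t 6.2 eef [640.2 232.4 161.4] [-3.1384e+00  7.0000e-04  1.6172e+00] w 20.5 F [ 0.8 -0.5 -2.5]
shift/0.1m [-1.637 -1.583  0.601]
twist/180deg after [-0.0011  0.0001 -0.0835]
```

View pics/w2.png

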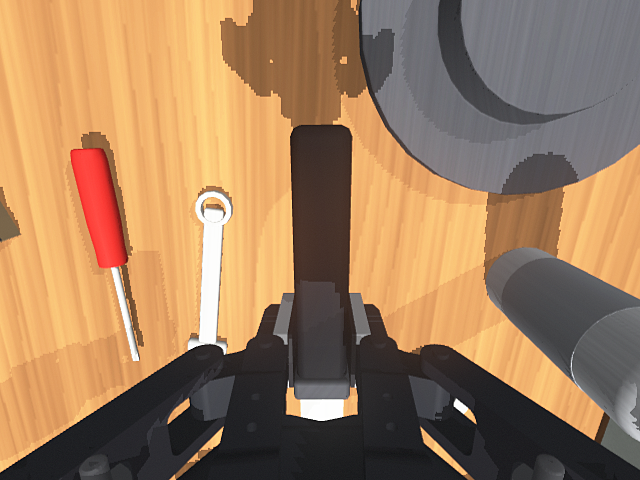

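The lever is gripped straight: handle from row 126 to 395, centred at column 321, close to the prediction. Next I move to the notch approach.

```bash
python3 -m jog '{"claw":[0,0,0,0,0,0,0,0,0,0,0,0],"xyz":[[-0.273,-0.264,0],[-0.273,-0.264,0],[-0.273,-0.264,0],[-0.273,-0.264,0],[-0.273,-0.264,0],[-0.273,-0.264,0],[0,0,0],[0,0,0],[0,0,0.2],[0,0,0.2],[0,0,0.2],[0,0,0]],"twist":[[0,0,0],[0,0,0],[0,0,0],[0,0,0],[0,0,0],[0,0,0],[0,0,-0.042],[0,0,-0.042],[0,0,0],[0,0,0],[0,0,0],[0,0,0]]}'
cat >> h.py <<'E'
def overlay(im,f,crop,k):
    s=readout.read_state(); R=Ro.from_euler('xyz',s['tool_rot'])
    M=R*Ro.from_euler('x',np.pi)  # tool x,-y,-z
    M=M*Ro.from_euler('z',np.pi)
    L=np.array([(145,10,13),(145,-10,13),(55,-11,22),(55,11,22),(-55,11,22),(-55,-11,22)],float)-[24.7,0,4]
    W=M.apply(L)+s['eef_pos']
    tip=M.apply([145-24.7,0,7])+s['eef_pos']; c,sn=np.cos(-1.262),np.sin(-1.262); v=tip-[562.5,-167.5,0]
    print('tip in box',np.round([c*v[0]+sn*v[1],-sn*v[0]+c*v[1],v[2]],1))
    cov=np.array([(-60,49,118),(58,49,118),(58,-49,118),(-60,-49,118),(-60,22,105),(-60,-22,105),(-71,20,124),(-71,-20,124)],float)
    Wc=np.c_[562.5+c*cov[:,0]-sn*cov[:,1],-167.5+sn*cov[:,0]+c*cov[:,1],cov[:,2]]
    x0,y0,x1,y1=crop; o=cv2.resize(np.ascontiguousarray(im['color'][y0:y1,x0:x1,::-1]),None,fx=k,fy=k,interpolation=cv2.INTER_CUBIC)
    for P,col in ((W,(0,255,0)),(Wc,(0,0,255))):
        for q in proj(im,P): cv2.circle(o,tuple(int(t) for t in np.round((q-[x0,y0]+.5)*k)),3,col,1)
    return o
E
python3 - <<'E'
from h import *
c=overlay(optics.get_image('scene'),0,(210,150,410,350),2.9)
a=overlay(optics.get_image('top'),0,(190,120,420,260),1.9) 
o=np.zeros((600,800,3),np.uint8); o[:c.shape[0],:c.shape[1]]=c
cv2.imwrite('pics/s2.png',o[:580,:580])
cv2.imwrite('pics/s2.png',np.vstack([np.hstack([c]),]))
cv2.imwrite('pics/t2.png',cv2.resize(a,None,fx=1.8,fy=1.8))
E
```

```text
clock: 7.7
eef_pos: [488.9, 61.3, 101.0]
tool_rot: [-3.136, -0.001, 1.881]
force: [0.0, 0.3, -1.7]
width: 20.4
gripper_force: 60.8
tip in box [-119.8    0.5  108.9]
tip in box [-119.7    1.3  109.7]
```

View pics/s2.png

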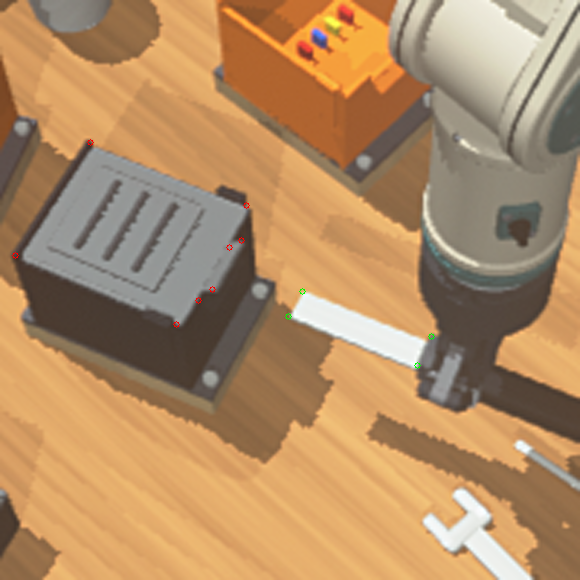

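The scene picture shows the blade tip at crop (297,305), on the prediction, aimed at the lip at (222,268). I'll insert it now.

```bash
python3 -m jog '{"claw":[0,0,0,0,0,0,0,0],"xyz":[[-0.2,0,0],[-0.25,0,0],[-0.1,0,0],[-0.05,0,0],[-0.05,0,0],[-0.05,0,0],[-0.05,0,0],[0,0,0]],"twist":[[0,0,0],[0,0,0],[0,0,0],[0,0,0],[0,0,0],[0,0,0],[0,0,0],[0,0,0]]}'
python3 -c "
from h import *
overlay(optics.get_image('scene'),0,(210,150,410,350),1); plan([0,0,0])"
```

```text
clock: 8.8
eef_pos: [514.0, -10.1, 103.1]
tool_rot: [3.142, 0.0, 1.881]
force: [-0.7, -1.1, -1.8]
width: 20.6
gripper_force: 60.9
tip in box [-44.6   1.7 110.1]
t 8.85 eef [513.9  -9.9 103.1] [-3.1415e+00 -1.0000e-04  1.8809e+00] w 20.5 F [-0.4  0.3 -2. ]
shift/0.1m [ 1.662 -4.863  1.031]
```

```bash
python3 -m jog '{"claw":[0,0,0,0,0],"xyz":[[-0.05,0,0],[-0.05,0,0],[-0.05,0,0],[0,0,0],[0,0,0]],"twist":[[0,0,0],[0,0,0],[0,0,0],[0,0,0],[0,0,0]]}'
python3 -m jog '{"claw":[0,0,0],"xyz":[[0,0,0.01],[0,0,0.01],[0,0,0]],"twist":[[0,0,0],[0,0,0],[0,0,0]]}'
python3 -m jog '{"claw":[0,0],"xyz":[[0,0,0.01],[0,0,0]],"twist":[[0,0,0],[0,0,0]]}'
python3 - <<'E'
from h import *
c=overlay(optics.get_image('scene'),0,(230,170,390,300),4.5)
cv2.imwrite('pics/s3.png',c); plan([0,0,0])
E
```

```text
clock: 9.48
eef_pos: [518.4, -24.0, 103.1]
tool_rot: [-3.141, -0.0, 1.881]
force: [0.6, -0.1, -2.5]
width: 20.5
gripper_force: 60.9
clock: 9.85
eef_pos: [518.4, -24.0, 101.0]
tool_rot: [-3.141, -0.0, 1.881]
force: [-0.5, 0.2, -2.5]
width: 21.0
gripper_force: 60.8
clock: 10.1
eef_pos: [518.4, -24.1, 100.0]
tool_rot: [-3.141, -0.0, 1.881]
force: [-0.1, 0.6, -2.1]
width: 20.7
gripper_force: 60.9
tip in box [-29.7   1.8 107.1]
t 10.15 eef [518.5 -24.1 100.1] [-3.1416 -0.      1.8811] w 20.7 F [ 0.5 -0.3 -2.8]
shift/0.1m [ 1.813 -4.863  1.001]
```

View pics/s3.png

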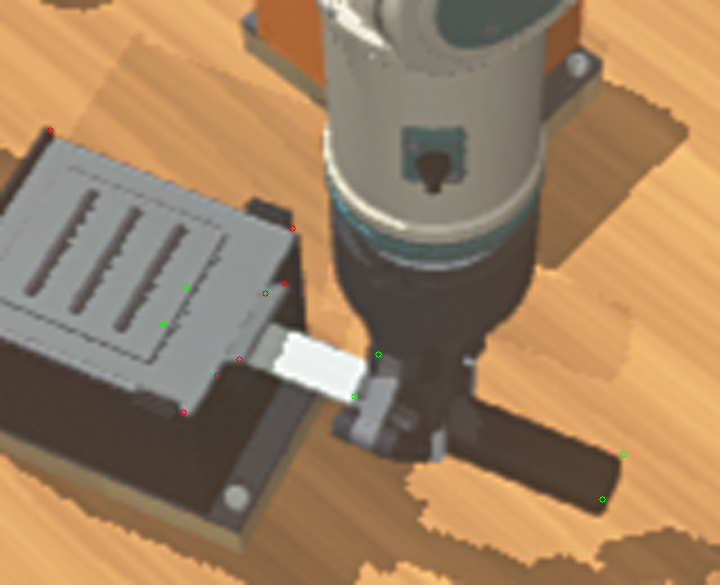

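```bash
python3 -m jog '{"claw":[0,0,0],"xyz":[[0,0,0.01],[0,0,0.005],[0,0,0]],"twist":[[0,0,0],[0,0,0],[0,0,0]]}'
```

```text
clock: 10.52
eef_pos: [518.6, -24.1, 98.9]
tool_rot: [3.141, 0.0, 1.881]
force: [-1.1, 0.8, 4.0]
width: 20.6
gripper_force: 61.5
```

The blade is seated on the edge, with about 6 N of upward contact force. Now I pivot.

```bash
python3 -m jog '{"claw":[0,0,0,0,0,0,0],"xyz":[[-0.003,0,0.035],[-0.003,0,0.035],[-0.003,0,0.035],[-0.003,0,0.035],[-0.003,0,0.035],[-0.003,0,0.035],[0,0,0]],"twist":[[0,-0.0125,0],[0,-0.0125,0],[0,-0.0125,0],[0,-0.0125,0],[0,-0.0125,0],[0,-0.0125,0],[0,0,0]]}'
python3 -m jog '{"claw":[0,0,0,0,0,0,0],"xyz":[[-0.003,0,0.035],[-0.003,0,0.035],[-0.003,0,0.035],[-0.003,0,0.035],[-0.003,0,0.035],[0,0,0],[0,0,0]],"twist":[[0,-0.0125,0],[0,-0.0125,0],[0,-0.0125,0],[0,-0.0125,0],[0,-0.0125,0],[0,0,0],[0,0,0]]}'
python3 - <<'E'
from h import *
c=overlay(optics.get_image('scene'),0,(210,170,370,300),4.5)
cv2.imwrite('pics/s4.png',c); plan([0,0,0])
E
```

```text
clock: 11.4
eef_pos: [520.0, -27.6, 78.1]
tool_rot: [3.141, 0.237, 1.882]
force: [-1.2, 0.9, 5.1]
width: 20.5
gripper_force: 61.8
clock: 12.28
eef_pos: [522.1, -33.6, 61.8]
tool_rot: [3.141, 0.431, 1.882]
force: [-1.7, 1.9, 5.3]
width: 20.6
gripper_force: 62.0
tip in box [-33.5   2.4 118.4]
t 12.32 eef [522.1 -33.6  61.8] [3.1411 0.4309 1.8817] w 20.9 F [-2.3  3.9  4.9]
shift/0.1m [ 2.    -4.868 -0.241]
```

View pics/s4.png

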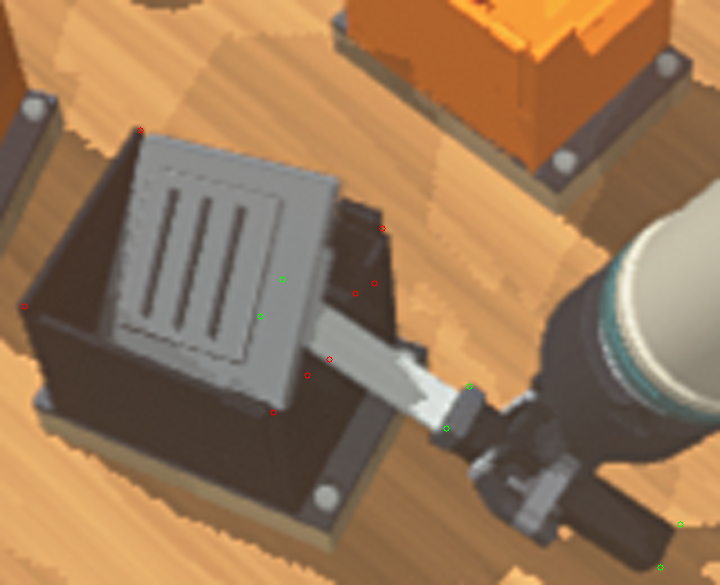

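The cover has popped and its lip edge is up, but it looks turned: its corners in the crop are about (150,135), (335,180), (285,408) and (110,325). I'll measure it from both cameras.

Run:
```python
from h import *
S=optics.get_image('scene')
c=overlay(S,0,(210,170,370,300),3.0)
T=optics.get_image('top'); a=overlay(T,0,(310,130,440,230),3.0)
o=np.zeros((400,800,3),np.uint8); o[:390,:390]=c[:,60:450]; o[:300,400:790]=a
cv2.imwrite('pics/st5.png',o)
f=240/np.tan(np.radians(S['fovy'])/2); K=np.array([[f,0,S['cx']],[0,f,S['cy']],[0,0,1]])
px=np.array([(285,408),(110,327),(147,133),(337,180)],float)/4.5+[210,170]-.4
L=np.array([(0,49,5),(118,49,5),(118,-49,5),(0,-49,5)],float)
V=np.array(S['view']); F=np.diag([1,-1,-1.])
n,rv,tv,e=cv2.solvePnPGeneric(L,px,K,None,flags=cv2.SOLVEPNP_IPPE)
for r,t,ee in zip(rv,tv,e):
    Rc=V[:3,:3].T@F@cv2.Rodrigues(r)[0]; tw=V[:3,:3].T@(F@t.ravel()-V[:3,3]); Bz=Ro.from_euler('z',-1.262)
    print(ee,'box frame pos',np.round(Bz.inv().apply(tw-[562.5,-167.5,0]),1),(Bz.inv()*Ro.from_matrix(Rc)).as_euler('xyz').round(3))
```

```text
tip in box [-33.5   2.4 118.5]
tip in box [-33.5   2.4 118.4]
[50.09419584] box frame pos [-19.7 -54.9  24.5] [-2.694 -0.01  -2.66 ]
[50.18786587] box frame pos [-33.8 -21.8  84.7] [-2.52  -0.026 -2.683]
```

View pics/st5.png

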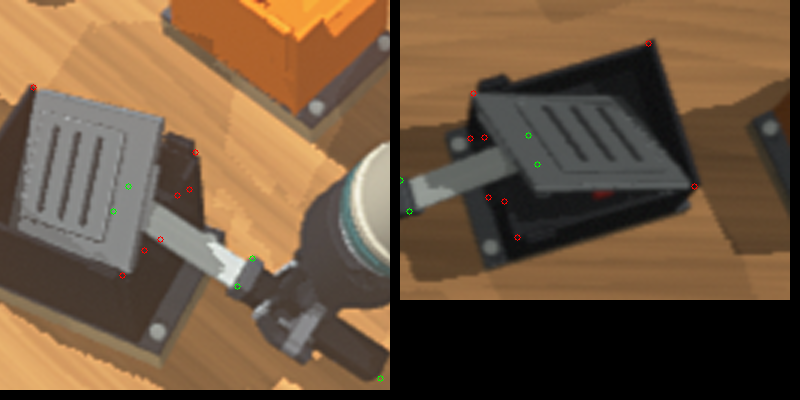

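```bash
cat > cov.py <<'E'
from h import *
def covfit(obs,x0=None):
    c=np.array([(0,49,5),(118,49,5),(118,-49,5),(0,-49,5)],float); Bz=Ro.from_euler('z',-1.262)
    def r(p):
        W=Bz.apply(Ro.from_rotvec(p[3:]).apply(c)+p[:3])+[562.5,-167.5,0]
        return np.concatenate([(proj(im,W[i])-uv).ravel() for im,i,uv in obs])
    best=min((least_squares(r,[-60,0,113,*a]) for a in [(0,0,0),(.3,0,-.2),(-.3,0,-.2),(.3,-.3,-.3),(-.3,-.3,-.3),(0,-.2,-.3)]),key=lambda q:q.cost)
    p=best.x; print('cover origin in box',p[:3].round(1),'rotvec',p[3:].round(3)); print('res',r(p).reshape(-1,2).round(1).tolist())
    print('corners C B A D',(Ro.from_rotvec(p[3:]).apply(c)+p[:3]).round(0).tolist())
E
python3 - <<'E'
from cov import *
T=optics.get_image('top');S=optics.get_image('scene')
t=lambda x,y:np.array([(x-400)/3+310-.35,y/3+130-.35]); s=lambda x,y:np.array([(x)/4.5+210-.4,y/4.5+170-.4])
covfit([(T,0,t(479,95)),(T,1,t(612,97)),(T,2,t(695,187)),(T,3,t(536,190)),(S,2,s(147,133)),(S,3,s(337,180))])
covfit([(T,0,t(479,95)),(T,1,t(612,97)),(T,2,t(695,187)),(T,3,t(536,190))])
plan([0,0,0])
E
```

```text
cover origin in box [-56.6   4.6 139.8] rotvec [-0.596  0.513  0.007]
res [[-2.8, -0.1], [2.4, 0.0], [-1.5, 0.6], [0.2, 0.7], [-0.4, 0.3], [-1.7, -0.5]]
corners C B A D [[-62.0, 48.0, 117.0], [42.0, 32.0, 62.0], [56.0, -50.0, 115.0], [-47.0, -33.0, 170.0]]
cover origin in box [-52.4   7.8 124.5] rotvec [-0.6    0.527  0.019]
res [[-1.8, 0.0], [2.0, 0.1], [-1.7, -0.1], [1.6, -0.0]]
corners C B A D [[-58.0, 51.0, 102.0], [44.0, 35.0, 45.0], [61.0, -46.0, 98.0], [-42.0, -30.0, 154.0]]
t 12.53 eef [522.1 -33.6  61.8] [3.1408 0.4309 1.8815] w 20.4 F [-1.8  5.   4.6]
shift/0.1m [ 1.999 -4.868 -0.243]
```

The fit shows the cover rocked on its diagonal. The near -y corner is up at z≈160, the far +y corner has dipped into the box, and the middle of the lip edge is at z≈135. I'll level the lever slowly and watch it settle.

```bash
python3 -m jog '{"claw":[0,0,0,0,0,0,0,0,0,0,0,0],"xyz":[[0.001,0,-0.018],[0.001,0,-0.018],[0.001,0,-0.018],[0.001,0,-0.018],[0.001,0,-0.018],[0.001,0,-0.018],[0.001,0,-0.018],[0.001,0,-0.018],[0.001,0,-0.018],[0.001,0,-0.018],[0,0,0],[0,0,0]],"twist":[[0,0.00625,0],[0,0.00625,0],[0,0.00625,0],[0,0.00625,0],[0,0.00625,0],[0,0.00625,0],[0,0.00625,0],[0,0.00625,0],[0,0.00625,0],[0,0.00625,0],[0,0,0],[0,0,0]]}'
python3 - <<'E'
from h import *
S=optics.get_image('scene')
c=overlay(S,0,(210,170,370,300),3.0)
T=optics.get_image('top'); a=overlay(T,0,(310,130,440,230),3.0)
o=np.zeros((400,800,3),np.uint8); o[:390,:390]=c[:,0:390]; o[:300,400:790]=a
cv2.imwrite('pics/st6.png',o)
E
```

```text
clock: 14.02
eef_pos: [519.9, -27.6, 78.4]
tool_rot: [3.141, 0.236, 1.881]
force: [-0.1, 3.7, 2.4]
width: 20.4
gripper_force: 61.6
tip in box [-30.9   2.1 113.3]
tip in box [-30.9   2.1 113.3]
```

View pics/st6.png

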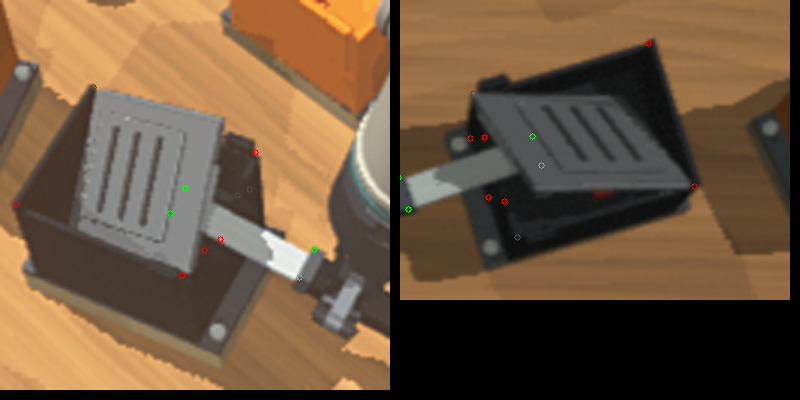

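Ten pictures have been viewed, so I work from numbers from here. The cover hasn't moved with the blade lowered, so it lies on the box on its own. I'll level the lever fully and draw it straight out.

```bash
python3 -m jog '{"claw":[0,0,0,0,0,0,0,0],"xyz":[[0.001,0,-0.035],[0.001,0,-0.035],[0.001,0,-0.035],[0.001,0,-0.035],[0.001,0,-0.035],[0.001,0,-0.035],[0,0,-0.01],[0,0,0]],"twist":[[0,0.0125,0],[0,0.0125,0],[0,0.0125,0],[0,0.0125,0],[0,0.0125,0],[0,0.0125,0],[0,0,0],[0,0,0]]}'
cat > chg.py <<'E'
from h import *
import os
# change of the cover area against the last saved top/scene picture
for n,(x0,y0,x1,y1) in (('top',(350,140,415,205)),('scene',(228,175,288,270))):
    g=cv2.cvtColor(optics.get_image(n)['color'],cv2.COLOR_RGB2GRAY)[y0:y1,x0:x1]
    f='ref_%s.npy'%n
    if os.path.exists(f): d=cv2.absdiff(g,np.load(f)); print(n,'changed px',int((d>25).sum()),'mean',d.mean().round(2))
    np.save(f,g)
E
python3 chg.py; python3 -c "
from h import *
overlay(optics.get_image('scene'),0,(210,150,410,350),1); plan([0,0,0])"
```

```text
clock: 15.12
eef_pos: [517.9, -25.2, 99.5]
tool_rot: [-3.14, 0.001, 1.88]
force: [-0.4, -0.1, -1.2]
width: 20.5
gripper_force: 61.1
tip in box [-29.4   1.1 106.7]
t 15.28 eef [517.9 -24.6  99.6] [-3.1401e+00  7.0000e-04  1.8810e+00] w 20.8 F [-0.1 -0.9 -1.3]
shift/0.1m [ 1.816 -4.855  1.002]
```

```bash
python3 -m jog '{"claw":[0,0,0,0,0,0,0,0,0],"xyz":[[0,0,-0.01],[0.05,0,0],[0.1,0,0],[0.15,0,0],[0.2,0,0],[0.2,0,0],[0.2,0,0],[0,0,0],[0,0,0]],"twist":[[0,0,0],[0,0,0],[0,0,0],[0,0,0],[0,0,0],[0,0,0],[0,0,0],[0,0,0],[0,0,0]]}'
python3 chg.py
cat > sil.py <<'E'
from h import *
from scipy.optimize import differential_evolution
Bz=Ro.from_euler('z',-1.262)
T=optics.get_image('top');S=optics.get_image('scene')
def tow(P): return Bz.apply(P)+[562.5,-167.5,0]
def poly(im,P,k=4):
    q=proj(im,tow(np.array(P,float))); m=np.zeros((480*k,640*k),np.uint8) ; return q
def mask(im,box):
    x0,y0,x1,y1=box; c=im['color'][y0:y1,x0:x1].astype(int); g=c.mean(2); sat=c.max(2)-c.min(2)
    m=((g>62)&(g<190)&(sat<22)).astype(np.uint8)
    n,l,s,_=cv2.connectedComponentsWithStats(cv2.morphologyEx(m,cv2.MORPH_CLOSE,np.ones((5,5),np.uint8)))
    i=1+np.argmax(s[1:,4]); return (l==i).astype(np.uint8),s[i]
bt=(330,135,425,225);bs=(210,165,320,300)
mt,st=mask(T,bt);ms,ss=mask(S,bs); print('areas',st,ss)
C=np.array([(x,y,z) for x in (0,118) for y in (-49,49) for z in (0,5)],float)
Lp=np.array([(0,-20,0),(0,20,0),(-11,-20,11),(-11,20,11)],float)
# scene: +y wall hides what lies below the rim line
rim=proj(S,tow(np.array([(-60,50,113),(60,50,113),(60,50,0),(-60,50,0)],float)))
def render(im,p,b,hide=None):
    R=Ro.from_rotvec(p[3:]); m=np.zeros((b[3]-b[1],b[2]-b[0]),np.uint8)
    for X in (C,Lp):
        q=proj(im,tow(R.apply(X)+p[:3]))-[b[0],b[1]]
        cv2.fillConvexPoly(m,np.round(cv2.convexHull(q.astype(np.float32))*16).astype(np.int32),1,shift=4)
    if hide is not None: cv2.fillConvexPoly(m,np.round((hide-[b[0],b[1]])*16).astype(np.int32),0,shift=4)
    return m
iou=lambda a,b:(a&b).sum()/max(1,(a|b).sum())
cost=lambda p:2-iou(render(T,p,bt),mt)-iou(render(S,p,bs,rim),ms)
r=differential_evolution(cost,[(-85,-35),(-25,25),(105,155),(-1.2,1.2),(-1.2,1.2),(-.5,.5)],seed=1,popsize=15,maxiter=150,tol=1e-6)
p=r.x; print('iou',iou(render(T,p,bt),mt).round(3),iou(render(S,p,bs,rim),ms).round(3),'origin',p[:3].round(1),'rv',p[3:].round(3),'|h|',np.hypot(*p[:2]).round(1))
print('corners C B A D',(Ro.from_rotvec(p[3:]).apply([(0,49,0),(118,49,0),(118,-49,0),(0,-49,0)])+p[:3]).round(0).tolist())
E
python3 sil.py
```

```text
clock: 16.4
eef_pos: [491.2, 61.2, 101.1]
tool_rot: [3.141, 0.001, 1.881]
force: [-0.4, 0.6, -2.5]
width: 20.8
gripper_force: 60.9
top changed px 0 mean 3.85
scene changed px 100 mean 2.26
areas [   4   26   73   39 1621] [   5   34   81   65 2643]
iou 0.953 0.866 origin [-57.8   7.6 143.7] rv [-0.671  0.527  0.018] |h| 58.3
corners C B A D [[-67.0, 46.0, 115.0], [36.0, 28.0, 59.0], [54.0, -49.0, 117.0], [-49.0, -31.0, 173.0]]
```

The lever is out and the cover did not move. Its lip edge is estimated at z≈143, near the 145 limit. I'll calibrate the silhouette fit on the first pictures, where the cover was seated and its pose known, to remove bias.

```bash
cat > sil2.py <<'E'
import re
src=open('sil.py').read().split("bt=(330")[0]; exec(src)
from scipy.optimize import minimize
k=4; bt=(325,130,425,230);bs=(205,165,320,300)
def mask(c,box):
    x0,y0,x1,y1=box; c=cv2.resize(c[y0:y1,x0:x1],None,fx=k,fy=k,interpolation=cv2.INTER_CUBIC).astype(int); g=c.mean(2); sat=c.max(2)-c.min(2)
    m=((g>66)&(g<200)&(sat<24)).astype(np.uint8)
    m=cv2.morphologyEx(m,cv2.MORPH_OPEN,np.ones((9,9),np.uint8)); m=cv2.morphologyEx(m,cv2.MORPH_CLOSE,np.ones((21,21),np.uint8))
    n,l,s,_=cv2.connectedComponentsWithStats(m); i=1+np.argmax(s[1:,4]); return (l==i).astype(np.uint8)
# top surface and lip only count as light; sides dark
C=np.array([(x,y,5) for x in (0,118) for y in (-49,49)],float); Lp=np.array([(0,-20,3),(0,20,3),(-11,-20,11),(-11,20,11)],float)
rimP=tow(np.array([(-60,50,113),(60,50,113),(60,50,0),(-60,50,0)],float))
def render(im,p,b,off,hide):
    R=Ro.from_rotvec(p[3:]); m=np.zeros(((b[3]-b[1])*k,(b[2]-b[0])*k),np.uint8)
    f=lambda q:np.round(((q+off-[b[0],b[1]]+.5)*k-.5)*16).astype(np.int32)
    for X in (C,Lp): cv2.fillConvexPoly(m,f(cv2.convexHull(proj(im,tow(R.apply(X)+p[:3])).astype(np.float32))[:,0]),1,shift=4)
    if hide: cv2.fillConvexPoly(m,f(proj(im,rimP)),0,shift=4)
    return m
iou=lambda a,b:(a&b).sum()/max(1,(a|b).sum())
off={}
for n,im,b in (('top',T,bt),('scene',S,bs)):
    m=mask(cv2.imread('pics/%s1.png'%n)[:,:,::-1],b)
    q=min((minimize(lambda o:1-iou(render(im,[-60,0,113,0,0,0],b,o,0),m),[a,c],method='Nelder-Mead',options=dict(initial_simplex=[[a,c],[a+1,c],[a,c+1]])) for a in (-1,1) for c in (-1,1)),key=lambda q:q.fun); off[n]=q.x; print(n,'offset',q.x.round(2),'iou',round(1-q.fun,3))
mt,ms=mask(T['color'],bt),mask(S['color'],bs)
cost=lambda p:2-iou(render(T,p,bt,off['top'],0),mt)-iou(render(S,p,bs,off['scene'],1),ms)
for seed in (1,2):
    p=differential_evolution(cost,[(-85,-35),(-25,25),(105,160),(-1.2,1.2),(-1.2,1.2),(-.5,.5)],seed=seed,popsize=10,maxiter=120,tol=1e-6).x
    print('iou',iou(render(T,p,bt,off['top'],0),mt).round(3),iou(render(S,p,bs,off['scene'],1),ms).round(3),'origin',p[:3].round(1),'h',np.hypot(*p[:2]).round(1),'tilt',np.linalg.norm(p[3:]).round(2))
    print('C B A D',(Ro.from_rotvec(p[3:]).apply([(0,49,0),(118,49,0),(118,-49,0),(0,-49,0)])+p[:3]).round(0).tolist())
for z in (136,139,142,145,148):
    q=minimize(lambda v:cost([v[0],v[1],z,*v[2:]]),[p[0],p[1],*p[3:]],method='Nelder-Mead',options=dict(maxiter=500,initial_simplex=[[p[0],p[1],*p[3:]]]+[list(np.array([p[0],p[1],*p[3:]])+np.eye(5)[i]*(4 if i<2 else .08)) for i in range(5)])); print(z,'cost',round(q.fun,3))
print('best',round(cost(p),3))
E
python3 sil2.py
```

```text
top offset [-0.46 -0.06] iou 0.96
scene offset [0.91 1.48] iou 0.964
iou 0.944 0.938 origin [-56.9   4.1 143.6] h 57.1 tilt 0.79
C B A D [[-64.0, 44.0, 117.0], [40.0, 28.0, 64.0], [55.0, -53.0, 118.0], [-50.0, -36.0, 171.0]]
iou 0.944 0.939 origin [-57.    4.1 143.6] h 57.1 tilt 0.79
C B A D [[-64.0, 44.0, 117.0], [40.0, 28.0, 64.0], [55.0, -53.0, 118.0], [-50.0, -36.0, 171.0]]
136 cost 0.163
139 cost 0.143
142 cost 0.125
145 cost 0.124
148 cost 0.144
best 0.118
```

The calibrated fit puts the lip edge at z = 143.6 ± 2, so the margin to 145 is thin. I'll press the raised near -y corner, at about (-50,-36,171) in the box frame, down gently with the blade so the cover lies lower. The fingers stay about 90 mm away.

```bash
python3 -m jog '{"claw":[0,0,0,0,0,0,0,0],"xyz":[[0,0,-0.42],[0,-0.18,-0.42],[0,-0.18,0],[-0.28,0,0],[-0.28,0,0],[-0.28,0,0],[0,0,0],[0,0,0]],"twist":[[0,0,0],[0,0,0],[0,0,0],[0,0,0],[0,0,0],[0,0,0],[0,0,0],[0,0,0]]}'
python3 -c "
from h import *
overlay(optics.get_image('scene'),0,(210,150,410,350),1)"
python3 -m jog '{"claw":[0,0,0,0,0,0],"xyz":[[0,0,0.03],[0,0,0.03],[0,0,0.03],[0,0,0.03],[0,0,0.03],[0,0,0]],"twist":[[0,0,0],[0,0,0],[0,0,0],[0,0,0],[0,0,0],[0,0,0]]}'
python3 -m jog '{"claw":[0,0,0],"xyz":[[0,0,0.03],[0,0,0.03],[0,0,0]],"twist":[[0,0,0],[0,0,0],[0,0,0]]}'
```

```text
clock: 17.7
eef_pos: [482.0, -29.3, 184.8]
tool_rot: [-3.141, -0.001, 1.881]
force: [0.2, -0.1, -2.8]
width: 20.5
gripper_force: 60.9
tip in box [-36.3 -34.3 191.8]
clock: 18.5
eef_pos: [482.3, -29.6, 169.8]
tool_rot: [-3.141, -0.0, 1.881]
force: [0.7, 0.8, -1.9]
width: 20.7
gripper_force: 60.9
clock: 18.88
eef_pos: [482.3, -29.6, 163.8]
tool_rot: [-3.141, -0.0, 1.881]
force: [-0.1, 0.1, -2.0]
width: 20.3
gripper_force: 60.9
```

```bash
python3 -m jog '{"claw":[0,0,0,0],"xyz":[[0,0,0.03],[0,0,0.03],[0,0,0],[0,0,0]],"twist":[[0,0,0],[0,0,0],[0,0,0],[0,0,0]]}'; python3 chg.py
python3 -m jog '{"claw":[0,0,0,0],"xyz":[[0,0,0.03],[0,0,0.03],[0,0,0],[0,0,0]],"twist":[[0,0,0],[0,0,0],[0,0,0],[0,0,0]]}'; python3 chg.py
```

```text
clock: 19.38
eef_pos: [482.5, -29.6, 158.0]
tool_rot: [-3.142, -0.0, 1.881]
force: [-0.2, -0.2, -2.3]
width: 20.5
gripper_force: 60.9
top changed px 596 mean 14.22
scene changed px 688 mean 10.13
clock: 19.98
eef_pos: [482.4, -29.6, 152.0]
tool_rot: [-3.141, -0.0, 1.881]
force: [-0.3, -0.5, -2.0]
width: 20.8
gripper_force: 60.9
top changed px 31 mean 1.13
scene changed px 61 mean 1.34
```

```bash
python3 -m jog '{"claw":[0,0,0,0,0,0],"xyz":[[0,0,-0.3],[0.4,0,-0.1],[0.4,0,0],[0.1,0,0],[0,0,0],[0,0,0]],"twist":[[0,0,0],[0,0,0],[0,0,0],[0,0,0],[0,0,0],[0,0,0]]}'; python3 sil2.py
```

```text
clock: 20.82
eef_pos: [455.4, 54.8, 192.1]
tool_rot: [3.141, 0.001, 1.879]
force: [0.3, -0.2, -1.6]
width: 20.5
gripper_force: 60.9
top offset [-0.46 -0.06] iou 0.96
scene offset [0.91 1.48] iou 0.964
iou 0.911 0.934 origin [-57.3  -3.6 134.5] h 57.4 tilt 0.61
C B A D [[-67.0, 42.0, 119.0], [38.0, 45.0, 64.0], [56.0, -47.0, 95.0], [-48.0, -49.0, 150.0]]
iou 0.909 0.935 origin [-57.8  -3.7 134.7] h 57.9 tilt 0.61
C B A D [[-67.0, 42.0, 119.0], [37.0, 45.0, 64.0], [56.0, -47.0, 95.0], [-48.0, -49.0, 150.0]]
136 cost 0.157
139 cost 0.163
142 cost 0.172
145 cost 0.193
148 cost 0.213
best 0.156
```

The cover now sits lower: lip edge at z ≈ 134, the middle of the allowed range, offset 57. Now I return the lever to the free spot it came from.

```bash
python3 chg.py; python3 -c "
from h import *
plan([641,232.8,60],[np.pi,0,1.617])"
```

```text
top changed px 151 mean 4.14
scene changed px 119 mean 2.56
t 21.02 eef [455.2  55.2 192. ] [-3.1416e+00  4.0000e-04  1.8794e+00] w 20.7 F [ 0.  -0.  -1.7]
shift/0.1m [1.129 2.31  1.319]
twist/180deg after [0.     0.0001 0.0835]
```

```bash
python3 chg.py; python3 -m jog '{"claw":[0,0,0,0,0,0,0,0,0,0,0,0],"xyz":[[0.188,0.385,0],[0.188,0.385,0],[0.188,0.385,0],[0.188,0.385,0],[0.188,0.385,0],[0.188,0.385,0],[0,0,0],[0,0,0],[0,0,0.44],[0,0,0.44],[0,0,0.44],[0,0,0]],"twist":[[0,0,0],[0,0,0],[0,0,0],[0,0,0],[0,0,0],[0,0,0],[0,0,0.042],[0,0,0.042],[0,0,0],[0,0,0],[0,0,0],[0,0,0]]}'; python3 -c "
from h import *
plan([641,232.8,5],[np.pi,0,1.617])"
```

```text
top changed px 0 mean 0.68
scene changed px 0 mean 0.51
clock: 22.62
eef_pos: [637.0, 232.9, 55.9]
tool_rot: [-3.133, 0.002, 1.617]
force: [-0.4, 0.1, -0.9]
width: 21.0
gripper_force: 60.7
t 22.62 eef [637.  232.9  55.9] [-3.1328e+00  2.5000e-03  1.6169e+00] w 21.0 F [-0.4  0.1 -0.9]
shift/0.1m [-0.002  0.045  0.509]
twist/180deg after [-0.0028  0.0008 -0.    ]
```

```bash
python3 -m jog '{"claw":[0,0,0,0,0,0],"xyz":[[0,0,0.25],[0,0,0.15],[0,0,0.08],[0,0,0.04],[0,0,0],[0,0,0]],"twist":[[0,0,0],[0,0,0],[0,0,0],[0,0,0],[0,0,0],[0,0,0]]}'
```

```text
clock: 23.38
eef_pos: [640.9, 234.3, 8.7]
tool_rot: [3.141, -0.0, 1.617]
force: [0.5, -0.3, -2.1]
width: 20.8
gripper_force: 60.9
```

```bash
python3 -m jog '{"claw":[0,0,0,0],"xyz":[[0,0,0.03],[0,0,0.015],[0,0,0],[0,0,0]],"twist":[[0,0,0],[0,0,0],[0,0,0],[0,0,0]]}'
python3 -m jog '{"claw":[0.5,0.5,0.5,0.5,0.5,0.5],"xyz":[[0,0,0],[0,0,0],[0,0,0],[0,0,0],[0,0,-0.1],[0,0,-0.1]],"twist":[[0,0,0],[0,0,0],[0,0,0],[0,0,0],[0,0,0],[0,0,0]]}'
python3 -m jog '{"claw":[0.5,0.5,0.5,0.5,0.5,0.5,0.5],"xyz":[[0,0,-0.3],[0,0,-0.4],[0,0,-0.4],[0,0,-0.2],[0,0,0],[0,0,0],[0,0,0]],"twist":[[0,0,0],[0,0,0],[0,0,0],[0,0,0],[0,0,0],[0,0,0],[0,0,0]]}'
python3 chg.py; python3 sil2.py
python3 - <<'E'
from h import *
for n in ('wrist','top','scene'):
    im=optics.get_image(n); print(n,[(r['rect'],round(r['score'],2)) for r in optics.boxes_of(n,'pry_lever')[:2]])
    print([(r['rect'],round(r['score'],2)) for r in optics.boxes_of(n,'fuse_cover')[:1]])
    if n=='wrist':
        L=np.array([(145,10,13),(145,-10,13),(-55,11,22),(-55,-11,22)],float); c,s=np.cos(-1.524),np.sin(-1.524)
        print(proj(im,np.c_[639.8+c*L[:,0]-s*L[:,1],259+s*L[:,0]+c*L[:,1],L[:,2]]).round())
plan([0,0,0])
E
```

```text
clock: 23.88
eef_pos: [640.5, 234.1, 4.0]
tool_rot: [3.142, -0.0, 1.617]
force: [-1.7, 0.1, 4.2]
width: 20.4
gripper_force: 61.5
clock: 24.62
eef_pos: [640.7, 234.1, 24.4]
tool_rot: [3.141, -0.0, 1.617]
force: [-0.5, -0.3, 0.3]
width: 42.4
gripper_force: 0.0
clock: 25.5
eef_pos: [639.4, 233.8, 151.6]
tool_rot: [-3.138, 0.001, 1.617]
force: [-0.9, 0.1, -0.1]
width: 42.4
gripper_force: 0.0
top changed px 0 mean 2.09
scene changed px 0 mean 10.49
top offset [-0.46 -0.06] iou 0.96
scene offset [0.91 1.48] iou 0.964
iou 0.938 0.918 origin [-57.3  -3.9 137.3] h 57.4 tilt 0.63
C B A D [[-67.0, 42.0, 122.0], [35.0, 45.0, 64.0], [55.0, -47.0, 94.0], [-47.0, -50.0, 152.0]]
iou 0.939 0.916 origin [-57.7  -3.8 137.2] h 57.8 tilt 0.63
C B A D [[-67.0, 42.0, 123.0], [35.0, 45.0, 64.0], [54.0, -47.0, 93.0], [-48.0, -50.0, 152.0]]
136 cost 0.146
139 cost 0.146
142 cost 0.152
145 cost 0.172
148 cost 0.196
best 0.144
wrist [([305.6, 130.8, 31.3, 229.0], 0.56)]
[]
[[332. 355.]
 [311. 356.]
 [336. 133.]
 [307. 133.]]
top [([143.4, 142.3, 92.5, 11.8], 0.56)]
[([332.9, 153.7, 70.3, 48.5], 0.7)]
scene [([335.0, 375.1, 94.0, 78.8], 0.64)]
[([229.5, 205.2, 58.8, 50.8], 0.88)]
t 26.15 eef [640.5 234.1 153.6] [ 3.1415e+00 -1.0000e-04  1.6172e+00] w 42.9 F [-0.3 -0.5 -0.1]
shift/0.1m [-2.041 -6.507  1.535]
```

The lever lies flat where it was found. The cover is still, popped, with its lip edge at z ≈ 136 (range 118 to 145), and both are at rest.

```bash
python3 -c "
from h import *
print(order.finish_job())"
```

```text
the job is handed in; nothing more can be done
None
```

The job is handed in, with no verdict returned: the cover is popped and lying loose but tilted, its far edge dipped into the box and its notch-side edge at about z 136 mm (range 118–145, estimated to ±4 mm), after I nudged it lower with the blade, and the lever is flat on the bench clear of the box.

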